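# Move the dust extraction from the clay pot to the jade cup

### The job

The counter's dust extraction has to move from the black clay pot to the jade-green cup. First push the red damper lever on the branch pipe that points at the clay pot fully shut (crosswise to its pipe, up against its stop), and only then push the lever on the branch that points at the jade cup fully open (in line with its pipe, against its stop). Leave the pot, the cup and everything else on the counter where they stand.

Things in the scene. Friction and masses are not known exactly. Their poses are not given: they have to be found in the camera images.
- duct: Fixed steel-pipe dust-extraction manifold; place and yaw vary. Trunk 78 mm thick, 424 mm long, lies along body y at x = +130 mm. Two branch pipes, 48 mm thick, run from it along body -x at y = +120 (left) and -120 mm (right) to flared nozzles; all axes 60 mm up. At x = 0 each has a brass housing, top 90 mm up, red lever above it. Origin on the bench midway between the housings; z up.
- damper_left (a joint): Angle (rad) of the left damper lever about its vertical pivot, counter-clockwise from above. 0 = shut stop: crosswise to its pipe, pointing along manifold +y. 1.571 = open stop: in line, pointing along manifold -x. Starts part-way; stays where left. Needs 0.22 N m (3 to 5 N on the sleeve). Red sleeve 18 mm wide, 33 to 85 mm from the pivot, 113 to 127 mm above the bench; 20 mm free below, all free above.
- left_pivot (a point): Point on the pivot axis of the left damper lever, at the lever's mid-height (120 mm above the bench), at manifold (0, +120 mm); fixed to the manifold, axes as the manifold's.
- left_lever_tip (a point): Middle of the outer end of the left damper's red lever, 85 mm from the pivot, at lever mid-height.
- left_mouth (a point): Centre of the left branch's nozzle mouth, 60 mm above the bench, 136 mm from the pivot towards the robot (manifold -x). The pot or the cup stands just in front of it, its centre 60 to 80 mm further along manifold -x.
- damper_right (a joint): Angle (rad) of the right damper lever about its vertical pivot, counter-clockwise from above. 0 = shut stop: crosswise to its pipe, pointing along manifold +y. 1.571 = open stop: in line, pointing along manifold -x. Starts part-way; stays where left. Needs 0.22 N m (3 to 5 N on the sleeve). Red sleeve 18 mm wide, 33 to 85 mm from the pivot, 113 to 127 mm above the bench; 20 mm free below, all free above.
- right_pivot (a point): Point on the pivot axis of the right damper lever, at the lever's mid-height (120 mm above the bench), at manifold (0, -120 mm); fixed to the manifold, axes as the manifold's.
- right_lever_tip (a point): Middle of the outer end of the right damper's red lever, 85 mm from the pivot, at lever mid-height.
- right_mouth (a point): Centre of the right branch's nozzle mouth, 60 mm above the bench, 136 mm from the pivot towards the robot (manifold -x). The pot or the cup stands just in front of it, its centre 60 to 80 mm further along manifold -x.
- clay_pot: Loose squat black clay pot, 114 mm wide, 70 mm tall with a small side handle, standing in front of one of the two nozzles (either one). Origin: centre of its underside.
- jade_cup: Loose jade-green porcelain cup, 82 mm wide at the rim, 70 mm tall, standing in front of the other nozzle. Origin: centre of its underside.
- spoon_a: Loose bone weighing spoon, 123 mm long, 5 mm thick, lying on the red lacquered tray of the brass turntable (tray top 44 mm above the bench), to the robot's right. Origin: underside, near its middle.
- spoon_b: Second bone spoon like the first, on the same tray.
- herb_scoop: Loose copper scoop, 150 mm long, 24 mm tall, on the same tray. Origin: underside, where handle meets pan.
- herb_jar: Loose white porcelain jar with dark lid, 84 mm wide, 110 mm tall, to the robot's left. Origin: centre of underside.
- mortar: Loose brass mortar, 96 mm wide, 75 mm tall, to the robot's left. Origin: centre of underside.

How it is judged:
By the outcome, as a careful person would: the job done as asked, in the order asked, and still so for the second after the job is handed in, with the robot touching nothing.
It also fails if it takes over 45 s, if anything falls off the work surface, if the arm or the gripper's body presses on something with over 40 N, if the wrist force passes 120 N, or if a joint passes its speed limit or range.

### The arm

A 6-joint arm with a two-finger parallel gripper is mounted at the origin on the work surface. World frame = base frame: x ahead of the robot, y to its left, z up, the work surface at z = 0. Lengths are in mm, angles in degrees, forces in N, time in s.
With the tool pointing down it reaches from about 350 to 850 mm from the base axis. Payload 8.1 kg.
Tool frame: the origin (TCP) lies at the very end of the fingers, on their centre line; the grasp point (between the pads) lies r.tcp_to_grasp behind it (r.tcp_to_grasp is the distance from the TCP to the grasp point, in mm); z points along the fingers, y is the line along which they close (so a half turn about z gives the same grasp; the last joint's range is limited). The gripper opens to 85 mm and grips with 20 to 120 N. Pads are 22 mm wide; open, the fingers measure 114 mm over their backs; the gripper's body (76 mm by 85 mm) begins 54 mm behind the grasp point. The pads swing forward as they close: fully open they stand 13 mm farther back than shut.
Start: joints at [-68.319, 7.471, 85.268, -0, 87.261, -4.893], TCP at [268.43, -536.611, 231.292] pointing down, gripper open.
Joint ranges: [-169.43, 169.43], [-51.17, 129.36], [1.28, 143.12], [-76.62, 256.62], [0, 156.53], [-152.29, 152.29]. Speed limits (degrees/s): [136.94, 136.94, 159.86, 180, 180, 180].

### API

Orientations are given as [roll, pitch, yaw] about the fixed x, y, z axes, in that order (R = Rz(yaw) Ry(pitch) Rx(roll)).
In Python, from bench import r gives the robot as it stands.
- The arm moves only by the shell command python3 -m handwheel 'ROWS' [OPENING] [FORCE]. ROWS is JSON, a list of rows, each a list of 4 numbers: the shift along the tool's x, y, z in m, then the turn about the tool's z in degrees. A call has 1 to 10 rows; each row shifts and turns the commanded pose from where the row before left it, along the tool's axes as they then stand; what a row does not reach is not made up. A row lasts 1/10 s, in which the tool goes at most 50 mm and 8.59 degrees, less where a joint would pass 70% of its speed; a pose out of reach is approached as far as the arm can. A call is refused whole if a number of a shift passes 0.05 or a number of a turn 8.59, either way. A call with a gripper value outside its range is refused whole. OPENING is the finger opening in m, from 0 to 0.0854, set as the call begins (- or left out, the last holds). The fingers move at their own pace and stop on an object; FORCE is the grip in N (left out, the last holds). Time passes only in rows, so rows that do not move let the fingers close. It gives the time, the measured TCP pose, the force, the opening and the grip force at its end, in the units of the state.
- r.sense(): the state, without advancing time (a new reading comes with each control period).
- r.snapshot(name): name is "scene" or "side" or "wrist"; returns the picture (480x640x3 uint8, red, green, blue); there is no depth.
- r.camera_params(name): a dict with "fx", "fy", "cx", "cy" (pixels), "R" (3x3) and "t" (3): a world point X has camera coordinates R X + t; the wrist camera has in their place "mount" (4x4, takes a point from camera to tool coordinates, whose origin is the TCP and whose axes are the flange's). Camera axes: x right, y down, z forward; pixel columns grow to the right and rows downward; lengths in mm; the calibration is good to about 2 mm. The wrist camera is an equidistant fisheye: a pixel r from the principal point sees the ray r / f radians off the axis. A picture is of the moment at which its call begins: read the wrist's pose just before it. camera_params takes no time and is no camera call.
- r.hand_in(): hands the job in; it is judged then, once.
The state is a dict: "time": time; "joint_pos": joint angles; "qd": joint speeds; "joint_efforts": joint torques, N m; "tool_pos": TCP position; "tcp_rot": TCP orientation; "ft_force": force on the tool from outside, world axes, zero at the start; "wrist_torque": the same for the moment, N m; "finger_gap": finger opening in mm; "grip_force": force on a finger pad.
Only numpy, scipy, OpenCV 4.12 (cv2) and the standard library are available. Lean on these libraries where they do the work, as an engineer would, in place of code of your own. Each camera call takes 0.05 s, during which the arm holds its last target. There are 200 camera calls.

## Working session

There is one attempt and no reset: what is moved stays moved. The work goes in short steps, Python scripts to look and compute and a shell command to move; the robot and the scene stay as the last step left them, time stands still between calls to the robot, and variables do not carry over. Pictures are saved under pics/ and viewed, at most 10 in all, crops included, and the job is handed in when it is done.

```bash
mkdir -p pics; python3 - <<'E'
from bench import r
import cv2,numpy as np
for n in("scene","side"):
    cv2.imwrite(f"pics/{n}0.png",r.snapshot(n)[:,:,::-1]); p=r.camera_params(n)
    print(n,{k:np.round(v,3).tolist() for k,v in p.items()})
s=r.sense();print(s["time"],s["tool_pos"],s["tcp_rot"],r.tcp_to_grasp)
E
```

```text
scene {'fx': 441.517, 'fy': 441.517, 'cx': 321.433, 'cy': 236.365, 'R': [[0.728, 0.685, -0.006], [0.567, -0.607, -0.557], [-0.385, 0.403, -0.83]], 't': [-358.963, -263.326, 1325.534]}
side {'fx': 612.13, 'fy': 612.13, 'cx': 322.179, 'cy': 221.068, 'R': [[-0.964, -0.266, -0.004], [-0.203, 0.747, -0.633], [0.172, -0.61, -0.774]], 't': [495.814, 205.414, 1792.715]}
0.1 [ 268.2732625  -536.13381783  230.33349718] [-1.79904443e+02 -1.01143172e-02  2.65743549e+01] 18.700000000000003
```

View pics/scene0.png

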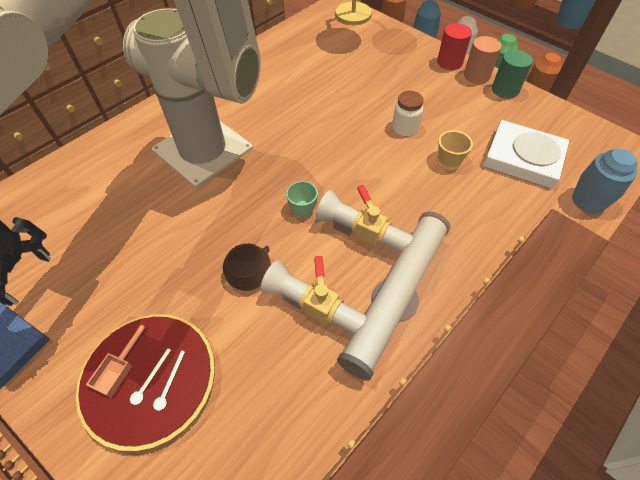

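View pics/side0.png

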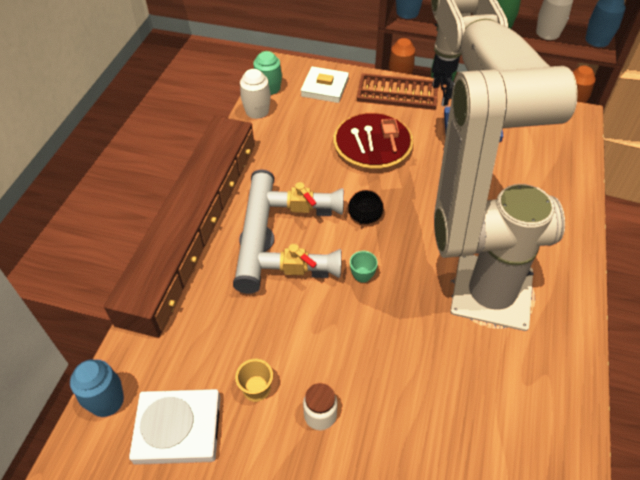

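The pot (scene px 247,267) is in front of the right branch and the cup (302,199) is in front of the left one. The red levers are at about (319,268) on the right and (365,196) on the left, both part-way.

```bash
cat > fit.py <<'E'
import cv2,numpy as np
from scipy.optimize import least_squares
from bench import r
P={n:r.camera_params(n) for n in("scene","side")}
def proj(n,X):
    p=P[n];c=np.array(p["R"])@X+np.array(p["t"]);return np.array([p["fx"]*c[0]/c[2]+p["cx"],p["fy"]*c[1]/c[2]+p["cy"]])
def red(im,c,rad=30):
    im=im.astype(int);m=(im[...,0]>140)&(im[...,1]<75)&(im[...,2]<75)
    y,x=np.nonzero(m);k=np.hypot(x-c[0],y-c[1])<rad;q=np.c_[x[k],y[k]]
    mu=q.mean(0);d=np.linalg.svd(q-mu,full_matrices=False)[2][0];return mu,d,k.sum()
E
python3 - <<'E'
from fit import *
obs=[]
im={n:cv2.imread(f"pics/{n}0.png")[:,:,::-1] for n in P}
for n,L,R in(("scene",(365,196),(319,268)),("side",(308,261),(309,198))):
    for s,c in((0,L),(1,R)):
        mu,d,k=red(im[n],c,22);print(n,s,mu,d,k);obs.append((n,s,mu,d))
M=[("scene",(325,206),0),("scene",(271,277),1),("side",(341,203),1),("side",(339,264),0)]
T=[("scene",(434,220),212),("scene",(356,366),-212),("side",(262,175),-212),("side",(247,285),212)]
def w(v,b):
    c,s=np.cos(v[2]),np.sin(v[2]);return np.array([v[0]+c*b[0]-s*b[1],v[1]+s*b[0]+c*b[1],b[2]])
def res(v):
    e=[]
    for n,s,mu,d in obs:
        a=v[3+s];y=120-240*s
        pt=lambda q:proj(n,w(v,(-q*np.sin(a),y+q*np.cos(a),122)))
        e+=list(pt(59)-mu)
        t=pt(85)-pt(33);t/=np.hypot(*t);e.append(10*(t[0]*d[1]-t[1]*d[0]))
    for n,p,s in M:e+=list(.4*(proj(n,w(v,(-136,120-240*s,60)))-p))
    for n,p,y in T:e+=list(.3*(proj(n,w(v,(130,y,60)))-p))
    return e
o=least_squares(res,[600,0,0,.8,.8],loss="soft_l1");v=o.x
print(v[:2],np.degrees(v[2:]));print(np.round(res(v),1))
for s in(0,1):
    y=120-240*s;print(s,"pivot",w(v,(0,y,120)),"tip",w(v,(-85*np.sin(v[3+s]),y+85*np.cos(v[3+s]),120)),"mouth",w(v,(-136,y,60)))
E
```

```text
scene 0 [360.72727273 193.59090909] [0.45905574 0.88840747] 22
scene 1 [315.5   269.375] [0.09527421 0.99545107] 8
side 0 [308.08045977 260.75862069] [0.79896948 0.60137158] 87
side 1 [309.26470588 199.29411765] [0.62801273 0.77820307] 68
[602.9944344  -28.75453197] [13.17610543 50.94056379 38.82287483]
[ 1.6 -0.3 -0.3  1.6 -2.5 -0.7  0.3 -1.6  0.2  0.3 -1.9  0.9 -1.  -0.4
 -0.4 -0.1  0.4 -1.1  0.6 -0.8 -0.1  0.5 -0.6  1.  -0.2  0.6 -0.3  0.2]
0 pivot [575.64105481  88.08635396 120.        ] tip [499.16784504 125.19225898 120.        ] mouth [443.22138409  57.08585708  60.        ]
1 pivot [ 630.347814  -145.5954179  120.       ] tip [563.36783133 -93.26300039 120.        ] mouth [ 497.92814328 -176.59591478   60.        ]
```

```bash
python3 -m handwheel '[[0,0,0,6.7],[0,0,0,6.7],[0.025,-0.022,0,0],[0.025,-0.022,0,0],[0.025,-0.022,0,0],[0.025,-0.022,0,0],[0.025,-0.022,0,0],[0.025,-0.022,0,0],[0.025,-0.022,0,0],[0.025,-0.022,0,0]]' 0 20 && python3 -m handwheel '[[0.025,-0.022,0,0],[0.025,-0.022,0,0],[0.025,-0.022,0,0],[0.025,-0.022,0,0],[0.025,-0.022,0,0],[0.02,-0.022,0,0],[0.015,-0.022,0,0],[0,0,0,0],[0,0,0,0]]'
python3 - <<'E'
from fit import *
s=r.sense();cv2.imwrite("pics/w1.png",r.snapshot("wrist")[:,:,::-1]);cv2.imwrite("pics/s1.png",cv2.resize(r.snapshot("side")[130:330,200:460,::-1],(780,600)))
np.savez("w1.npz",p=s["tool_pos"],o=s["tcp_rot"]);print(s["time"],s["tool_pos"],s["tcp_rot"],r.camera_params("wrist"))
E
```

```text
time: 1.1
tool_pos: [423.5, -318.3, 230.8]
tcp_rot: [-180.0, 0.0, 13.2]
ft_force: [0.1, -0.7, -0.6]
finger_gap: 0.3
grip_force: 0.0
time: 2.0
tool_pos: [543.6, -132.8, 230.8]
tcp_rot: [-180.0, 0.1, 13.3]
ft_force: [0.1, -0.5, 0.2]
finger_gap: -0.2
grip_force: 0.0
2.0 [ 543.55907956 -132.83556148  230.78669886] [-1.79988848e+02  5.84644314e-02  1.32637018e+01] {'fx': 371.64829954431775, 'fy': 371.64829954431775, 'cx': 326.16607646507873, 'cy': 235.50319276019337, 'mount': array([[-4.30154641e-04, -9.60738167e-01, -2.77456283e-01,
         7.00519837e+01],
       [ 9.99999873e-01, -4.86636555e-04,  1.34708523e-04,
         6.53809574e-02],
       [-2.64439989e-04, -2.77456190e-01,  9.60738254e-01,
        -1.42534232e+02],
       [ 0.00000000e+00,  0.00000000e+00,  0.00000000e+00,
         1.00000000e+00]])}
```

View pics/w1.png

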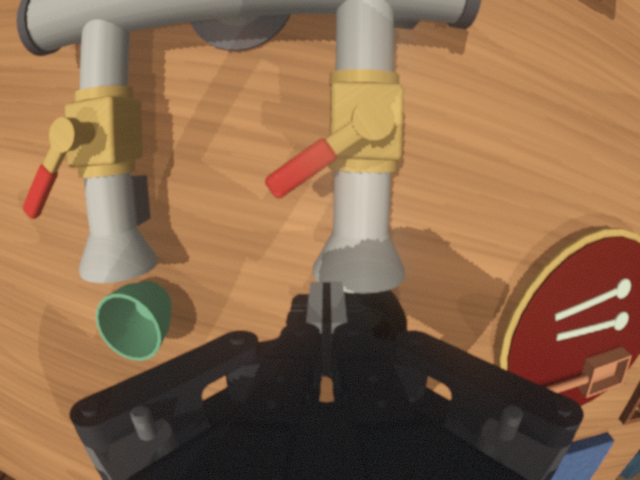

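The wrist view shows the right sleeve running from its tip (273,188) to its inner end (331,150), and the left one from (33,215) to (48,168). Next I convert these to world coordinates at z=120.

```bash
cat > wr.py <<'E'
from fit import *
from scipy.spatial.transform import Rotation as Ro
def ray(p,o,px,z):
    c=r.camera_params("wrist");u=np.array([(px[0]-c["cx"])/c["fx"],(px[1]-c["cy"])/c["fy"]]);t=np.hypot(*u)
    d=np.r_[u/t*np.sin(t),np.cos(t)];M=np.array(c["mount"]);R=Ro.from_euler("xyz",o,degrees=True)
    C=R.apply(M[:3,3])+p;d=R.apply(M[:3,:3]@d);return C+d*(z-C[2])/d[2]
def levers(p,o,L):
    for n,q in L.items():
        a,b=[ray(p,o,k,120)[:2] for k in q];d=a-b
        print(n,"tip",a.round(1),"inner",b.round(1),"len",np.hypot(*d).round(1),"az",np.degrees(np.arctan2(d[1],d[0])).round(1),"pivot",(b-d/np.hypot(*d)*33).round(1),(a-d/np.hypot(*d)*85).round(1))
E
python3 - <<'E'
from wr import *
f=np.load("w1.npz")
levers(f["p"],f["o"],{"right":((273,188),(331,150)),"left":((33,215),(48,168))})
for n,q in{"mouthR":((315,278),(404,278)),"mouthL":((80,270),(156,265))}.items():print(n,np.mean([ray(f["p"],f["o"],k,60) for k in q],0).round(1))
E
```

```text
right tip [565.3 -90. ] inner [ 599.8 -123. ] len 47.8 az 136.2 pivot [ 623.6 -145.9] [ 626.7 -148.8]
left tip [499.3 124.3] inner [544.4 106.7] len 48.4 az 158.7 pivot [575.1  94.8] [578.5  93.5]
mouthR [ 491.  -177.1   60. ]
mouthL [441.2  63.3  60. ]
```

```bash
python3 -m handwheel '[[0,0,0.025,0],[0,0,0.04,0],[0,0,0.04,0],[0,0,0.02,0],[0,0,0,0],[0.006,-0.005,0,0],[0.006,-0.005,0,0],[0.006,-0.005,0,0]]' && python3 -m handwheel '[[0.005,-0.004,0,0],[0.005,-0.004,0,0],[0.005,-0.004,0,0],[0.005,-0.003,0,0],[0.005,-0.002,0,0],[0.005,0,0,0]]'
```

```text
time: 2.9
tool_pos: [559.8, -114.5, 108.6]
tcp_rot: [179.9, -0.2, 13.2]
ft_force: [0.3, -0.5, 0.3]
finger_gap: -0.1
grip_force: 0.0
time: 3.5
tool_pos: [582.9, -90.2, 105.9]
tcp_rot: [-179.9, 0.1, 13.2]
ft_force: [-4.2, 0.7, 1.9]
finger_gap: 0.1
grip_force: 1.9
```

```bash
python3 -m handwheel '[[0.004,0,0,0],[0.003,0,0,0],[0,0,0,0]]'; python3 -m handwheel '[[0.003,0,0,0],[0,0,0,0]]'; python3 - <<'E'
from wr import *
s=r.sense();cv2.imwrite("pics/w2.png",r.snapshot("wrist")[:,:,::-1]);np.savez("w2.npz",p=s["tool_pos"],o=s["tcp_rot"])
E
```

```text
time: 3.8
tool_pos: [590.1, -89.2, 105.8]
tcp_rot: [-180.0, 0.0, 13.2]
ft_force: [-1.2, -0.4, -1.2]
finger_gap: 0.1
grip_force: 0.6
time: 4.0
tool_pos: [592.9, -88.7, 106.0]
tcp_rot: [-180.0, 0.0, 13.2]
ft_force: [-1.8, 1.2, -0.5]
finger_gap: -0.1
grip_force: 1.1
```

View pics/w2.png

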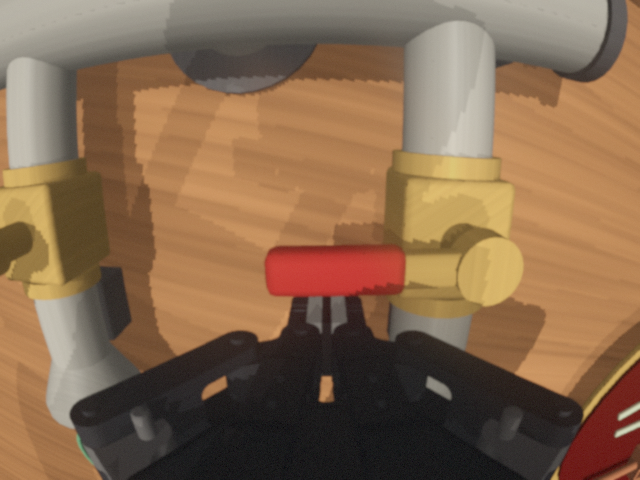

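The right lever is nearly crosswise to its pipe (sleeve from (267,270) to (404,271)), but the force hasn't risen, so it isn't on its stop yet. I'll keep pushing.

```bash
for i in 1; do python3 -m handwheel '[[0.002,0,0,0],[0,0,0,0]]'|grep -E 'pos|force'; python3 -m handwheel '[[0.002,0,0,0],[0,0,0,0]]'|grep -E 'pos|force'; python3 -m handwheel '[[0.002,0,0,0],[0,0,0,0]]'|grep -E 'pos|force';  done
```

```text
tool_pos: [594.6, -88.4, 106.0]
ft_force: [-4.3, 1.1, -0.5]
grip_force: 2.1
tool_pos: [594.8, -88.3, 106.0]
ft_force: [-14.6, -0.5, 6.4]
grip_force: 7.2
tool_pos: [594.9, -88.2, 105.8]
ft_force: [-25.1, -1.1, 11.6]
grip_force: 12.3
```

Force rose at the stop, so the right damper is shut. Backing off, lifting, and going to the outer side of the left lever.

```bash
python3 -m handwheel '[[-0.01,0,0,0],[-0.015,0,0,0],[-0.015,0,-0.01,0],[0,0,-0.03,0],[0,0,-0.03,0],[0.005,-0.025,0,0],[0.005,-0.025,0,0],[0.005,-0.025,0,0],[0.005,-0.025,0,0],[0.005,-0.025,0,0]]' && python3 -m handwheel '[[0.005,-0.025,0,0],[0.005,-0.025,0,0],[0.004,-0.025,0,0],[0,-0.025,0,0],[0,-0.025,0,0],[0,0,0,0],[0,0,0,0]]'
python3 - <<'E'
from wr import *
s=r.sense();cv2.imwrite("pics/w3.png",r.snapshot("wrist")[:,:,::-1]);np.savez("w3.npz",p=s["tool_pos"],o=s["tcp_rot"]);print(s["tool_pos"])
E
```

```text
time: 5.65
tool_pos: [556.7, 31.5, 177.2]
tcp_rot: [179.9, -0.2, 13.2]
ft_force: [0.3, -0.1, -0.4]
finger_gap: 0.1
grip_force: 0.0
time: 6.35
tool_pos: [541.5, 156.0, 177.0]
tcp_rot: [180.0, -0.1, 13.2]
ft_force: [-1.2, -0.6, 0.5]
finger_gap: -0.2
grip_force: 0.0
[541.5293421  155.9730941  176.95402911]
```

View pics/w3.png

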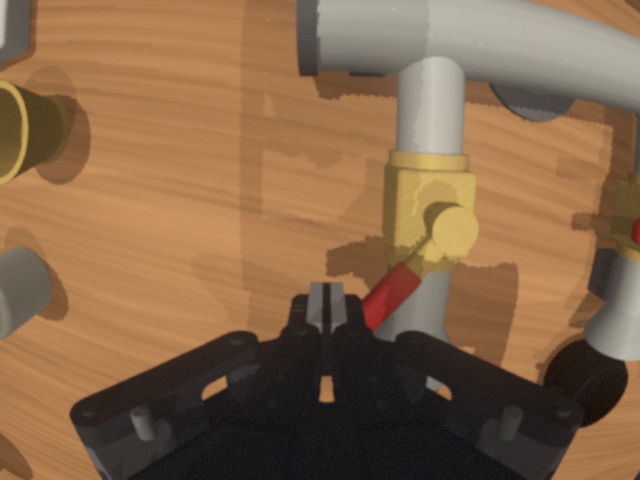

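Fingers are outside the left lever (sleeve at about (390,297)) and clear of it. Descending to push.

```bash
python3 -m handwheel '[[0,0,0.03,0],[0,0,0.03,0],[0,0,0.011,0],[0,0,0,0],[-0.004,0.006,0,0],[-0.004,0.006,0,0],[-0.005,0.005,0,0]]' && python3 -m handwheel '[[-0.005,0.005,0,0],[-0.005,0.005,0,0],[-0.005,0.005,0,0],[-0.005,0.005,0,0],[-0.004,0.004,0,0],[0,0,0,0]]' && python3 -m handwheel '[[-0.003,0.003,0,0],[0,0.002,0,0],[0,0,0,0]]'
```

```text
time: 7.1
tool_pos: [533.2, 135.7, 107.1]
tcp_rot: [180.0, -0.2, 13.2]
ft_force: [3.2, 4.1, 0.7]
finger_gap: 0.0
grip_force: 2.4
time: 7.7
tool_pos: [514.0, 106.8, 105.9]
tcp_rot: [180.0, -0.0, 13.1]
ft_force: [0.4, 0.8, 0.4]
finger_gap: -0.1
grip_force: 0.3
time: 8.0
tool_pos: [512.0, 101.6, 105.2]
tcp_rot: [-180.0, 0.0, 13.2]
ft_force: [-1.3, 2.6, 2.1]
finger_gap: -0.2
grip_force: 1.0
```

```bash
for i in 1; do python3 -m handwheel '[[0,0.002,0,0],[0,0,0,0]]'|grep -E 'pos|force'; python3 -m handwheel '[[0,0.002,0,0],[0,0,0,0]]'|grep -E 'pos|force'; python3 -m handwheel '[[0,0.002,0,0],[0,0,0,0]]'|grep -E 'pos|force';  done
```

```text
tool_pos: [512.4, 99.7, 105.0]
ft_force: [-1.1, 3.0, 2.0]
grip_force: 1.4
tool_pos: [512.6, 98.6, 104.9]
ft_force: [-4.9, 6.6, 3.1]
grip_force: 3.9
tool_pos: [512.6, 98.3, 104.9]
ft_force: [-6.2, 15.4, 4.2]
grip_force: 8.2
```

```bash
python3 -m handwheel '[[0,0.002,0,0],[0,0,0,0]]'|grep -E 'pos|force'; python3 -m handwheel '[[0,-0.01,0,0],[0,-0.015,0,0],[0,-0.015,0,0],[0,0,-0.04,0],[0,0,-0.04,0],[0,0,-0.04,0],[-0.04,0.025,0,0],[-0.04,0.025,0,0],[-0.03,0.025,0,0],[0,0.025,0,0]]'; python3 -m handwheel '[[0,0.03,0,0],[0,0.02,0,0],[0,0,0,0],[0,0,0,0]]'
python3 - <<'E'
from wr import *
s=r.sense();cv2.imwrite("pics/w4.png",r.snapshot("wrist")[:,:,::-1]);np.savez("w4.npz",p=s["tool_pos"],o=s["tcp_rot"])
E
```

```text
tool_pos: [512.6, 98.1, 104.9]
ft_force: [-8.7, 23.4, 5.0]
grip_force: 12.4
time: 9.8
tool_pos: [418.3, 9.9, 225.2]
tcp_rot: [180.0, 0.0, 13.2]
ft_force: [1.5, 0.3, -0.2]
finger_gap: -0.1
grip_force: 0.0
time: 10.2
tool_pos: [432.1, -37.9, 225.2]
tcp_rot: [-180.0, 0.0, 13.1]
ft_force: [-0.9, 0.2, -0.3]
finger_gap: -0.0
grip_force: 0.0
```

View pics/w4.png

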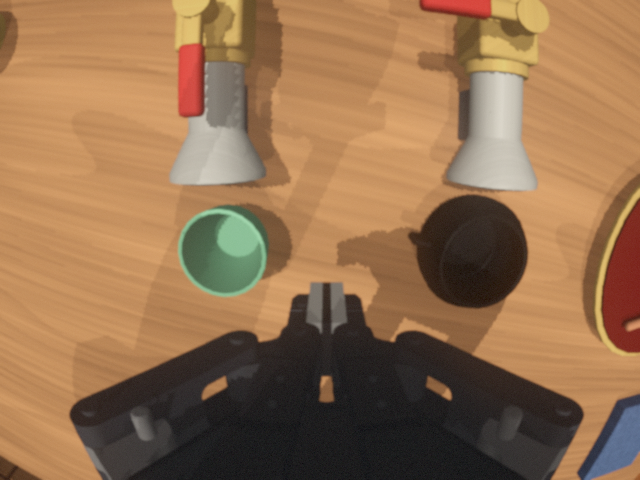

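The left lever is in line with its pipe (x≈191, y 45 to 115), the right is crosswise (422,3 to 489,9), and the cup and pot are where they stood. One numeric check before handing in.

```bash
python3 - <<'E'
from wr import *
f=np.load("w4.npz")
levers(f["p"],f["o"],{"right":((422,3),(489,9)),"left":((191,113),(191,45))})
E
```

```text
right tip [605.1 -64.5] inner [ 619.1 -112.7] len 50.3 az 106.1 pivot [ 628.3 -144.4] [ 628.8 -146.1]
left tip [494.7  71.5] inner [541.9  82.6] len 48.5 az -166.8 pivot [574.1  90.1] [577.4  90.9]
```

```bash
python3 -c "
from bench import r
print(r.hand_in())"
```

```text
the job is handed in; nothing more can be done
None
```

I pushed the clay-pot (right) damper shut first, then the jade-cup (left) damper open, each until the force rose sharply at its stop (about 25 N). The last picture shows both levers where they should be and the pot and cup unmoved, and the job is handed in; no verdict was returned.

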